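Hang the T-piece basket in the test well and start the leak test

TASK

Hang the small steel basket inside the steel test well by hooking its bent lip over the near wall's rail, and slide it gently along the rail until its hook drops fully home into the rail's notch. Let go of it, then push the leak tester's big white button all the way down and let it come up again. Never bear hard on the well with the basket (a light hand: about 10 N is plenty, 30 N is too much), and leave the other things where they are.

Things in the scene. Friction and masses are not known exactly. Their poses are not given: they have to be found in the camera images.
- basket: small steel hook-on basket with two white T-pieces fixed in it, loose, 0.15 to 0.28 kg, standing on the table. Origin: centre of its underside, z up. Tray 50 (x) x 70 (y) mm, 22 mm high, T-pieces up to 31 mm. On its -x side a 3 mm back plate, 36 mm wide, rises (outer face x = -25 mm) to a hook that opens downward, and a grip tab above it
- hook (a point): in the basket's hook: middle of the gap, at the underside of the bridge (basket x -29.5, y 0, z 75 mm; axes as the basket's). The bridge is 4 mm thick and 30 mm wide (y), running from the back plate to -x, where it bends down into a 30 mm wide lip that ends 21 mm lower, its last 9 mm flared outward. Gap between back plate and lip 9 mm; outside of lip 7.5 mm (flare 11 mm) from this point
- grip (a point): a good point to grip the basket: in its black upright tab, 12 mm (x) x 30 mm (y), which stands on the hook's bridge from z = 79 to 126 mm of the basket. This point: basket x -28, y 0, z 108 mm, i.e. +1.5 mm in x and +33 mm in z from point hook
- well: the test well: open steel tub fixed to the table, 140 (x) x 200 (y) mm, walls 4 mm thick and 90 mm high, floor under 6 mm thick. Origin: centre of its underside, z up. An aluminium rail stands on its -x wall (nearer the robot). Hung in the rail's notch, the basket is inside the well some 20 mm off its floor, leaning up to 0.06 rad
- rail_mid (a point): point over the middle of the well's -x wall at the rail's top (well x -68, y 0, z 107 mm; axes as the well's). The rail: along y, 5 mm thick, 160 mm long, one notch at its middle, 33 mm long, floor 7 mm below the top, 2 mm bevels. The rail is clamped with its notch's centre anywhere within 20 mm of this point along y: not measured, must be felt or seen. It stays clamped, but gives downward 1 mm per 5 N
- start (a joint): the tester's push button: 0 = up, 0.006 m = fully pressed; springs back, 5 N at full travel
- start_top (a point): centre of the upper face of the big white round button (44 mm across), on top of the squat black leak tester (150 x 160 mm, top at 66 mm) that is fixed to the table; it is pressed straight down
- tester: the leak tester, a squat black box, 150 (x) x 160 (y) mm, top 66 mm above the table; origin: centre of its underside
- gauge: chrome round reference gauge, 90 mm across, standing upright on a 60 x 90 mm foot, 130 mm tall; a bystander, origin at its underside
- tee_a: loose white nylon T-piece lying flat, 50 mm long, 14 mm thick; a bystander, origin at its underside
- tee_b: second loose T-piece, the same; a bystander, origin at its underside
- hexholder: steel hex key holder, block 35 x 90 x 30 mm with five L-shaped keys standing up to 120 mm; a bystander, origin at its underside
- tin: round tin box, 75 mm across, 40 mm tall; a bystander, origin at its underside
- driver: screwdriver lying on the table; a bystander, origin at its underside
There are look-alikes about, which are no part of the job. What is shaped like the basket but red is not meant.

How it is judged:
By the outcome, as a careful person would: the job done as asked, in the order asked, and still so for the second after the job is handed in, with the robot touching nothing.
It also fails if it takes over 64 s, if anything falls off the work surface, if the arm or the gripper's body presses on something with over 40 N, if the wrist force passes 120 N, or if a joint passes its speed limit or range.

ROBOT

A 6-joint arm with a two-finger parallel gripper is mounted at the origin on the work surface. World frame = base frame: x ahead of the robot, y to its left, z up, the work surface at z = 0. Lengths are in mm, angles in rad, forces in N, time in s.
With the tool pointing down it reaches from about 350 to 875 mm from the base axis. Payload 4.2 kg.
Tool frame: the origin (TCP) lies midway between the tips of the shut fingers; the grasp point (between the pads) lies 19 mm behind it (arm.grip_point_offset is the distance from the TCP to the grasp point, in mm); y points along the fingers, z is the direction in which the jaws open and shut, and the axes are right-handed (so a half turn about y gives the same grasp; the last joint's range is limited). The gripper opens to 85 mm and grips with 20 to 120 N. Pads are 22 mm wide; open, the fingers measure 114 mm over their backs; the gripper's body (76 mm by 85 mm) begins 54 mm behind the grasp point. The pads swing forward as they close: fully open they stand 13 mm farther back than shut.
Start: joints at [-1.001, 0.385, 0.008, 0, -1.194, -0.259], TCP at [191.153, -595.029, 231.312] pointing down, gripper open.
Joint ranges: [-3.14, 3.14], [-1.21, 2.06], [-1.07, 1.41], [-3.16, 2.05], [-2.99, -0.16], [-3.1, 3.1]. Speed limits (rad/s): [2.79, 2.79, 3.14, 3.14, 3.14, 3.14].

INTERFACE

Orientations are given as a unit quaternion [x, y, z, w].
In Python, from bench import arm, optics, job_done, spotter gives the robot as it stands.
- The arm moves only by the tool jog_arm, never from a script. Its arguments are lists of equal length, an entry for each row: "translation": the shift along the tool's x, y, z in units of 50 mm (1.0 is 50 mm), a list of three; "rot": the turn, a rotation vector about the tool's x, y, z in units of 8 degrees (1.0 is 8 degrees), a list of three; "gripper": the opening, from 0 (shut) to 1 (fully open). A call has 1 to 20 rows; each row is the pose to reach, as a shift and turn from the pose measured when the call began, along the tool's axes at that moment; what a row does not reach only later rows make up. A row lasts 1/10 s, in which the tool goes at most 50 mm and 8.59 degrees, less where a joint would pass 70% of its speed; a pose out of reach is approached as far as the arm can. A call with a gripper value outside its range is refused whole. The fingers move at their own pace and stop on an object; the grip force is fixed at half the most. Time passes only in rows, so rows that repeat a pose let the fingers close. It gives the time, the measured TCP pose, the force and the opening at its end, in the units of the state.
- arm.read_state(): the state, without advancing time (a new reading comes with each control period).
- optics.get_image(name): name is "side" or "top"; returns a dict with "frame" (480x640x3 uint8, red, green, blue), "mtx" (3x3 intrinsics, pixels), "distortion" ([k1, k2, p1, p2, k3] as OpenCV has them; the pictures are not rectified), "xyz" and "attitude" of the camera in the world. Camera axes: x right, y down, z forward; pixel columns grow to the right and rows downward; lengths in mm; the calibration is good to about 2 mm. A picture is of the moment at which its call begins. There is no depth.
- job_done(): hands the job in, once; it reports no verdict.
Trained networks look in the newest picture that a camera, given by its name, has taken for a name from the list of things; names that differ only in an ending like _2 or _b are one class to them, and where a whole thing is asked for, a point or a joint stands for the part that bears it (a point fixed in the world has none). Each returns a list of dicts, best first, with "score" (0 to 1); they miss things now and then, are a little off and sometimes report something else, mostly with a low value. They report only what shows in the picture. A call takes as long as a camera call. They do not tell look-alikes from the thing itself.
- spotter.look_for(camera, thing): "centre" ([x, y, z] in mm, in the coordinates of the camera as it stood for that picture, good to about 4 mm: the middle of the surface that is visible of it).
The state is a dict: "clock": time; "joints": joint angles; "joint_vel": joint speeds; "joint_efforts": joint torques, N m; "position": TCP position; "ee_rot": TCP orientation; "contact_force": force on the tool from outside, world axes, zero at the start; "wrist_torque": the same for the moment, N m; "gripper_width": finger opening in mm.
Only numpy, scipy, OpenCV 4.12 (cv2) and the standard library are available. Lean on these libraries where they do the work, as an engineer would, in place of code of your own. Each camera call takes 0.05 s, during which the arm holds its last target. There are 200 camera calls.

## Working session

There is one attempt and no reset: what is moved stays moved. The work goes in short steps, Python scripts to look and compute and a tool call to move; the robot and the scene stay as the last step left them, time stands still between calls to the robot, and variables do not carry over. Pictures are saved under pics/ and viewed, about 8 in all and at most 12, crops included, and the job is handed in when it is done.

Besides the shell and the picture viewer there is one more tool, called after "Call:" by a JSON object that holds its "name" and its "arguments", one argument or row to a line. jog_arm: Moves the arm, as the interface text tells. Its arguments: {"type":"object","properties":{"translation":{"type":"array"},"rot":{"type":"array"},"gripper":{"type":"array"}},"required":["translation","rot","gripper"]}

```bash
mkdir -p pics; ls; cat > h.py <<'E'
import numpy as np, cv2
from scipy.spatial.transform import Rotation as R
from bench import arm, optics, job_done, spotter
def cam(n):
    d=optics.get_image(n); d['R']=R.from_quat(d['attitude']).as_matrix() if np.size(d['attitude'])==4 else np.array(d['attitude']); d['t']=np.array(d['xyz'],float); return d
def proj(d,P):
    P=np.atleast_2d(np.array(P,float)); Rc=d['R'].T; rv=cv2.Rodrigues(Rc)[0]
    return cv2.projectPoints(P,rv,-Rc@d['t'],np.array(d['mtx'],float),np.array(d['distortion'],float))[0][:,0]
def ray(d,uv):
    p=cv2.undistortPoints(np.array(uv,float).reshape(-1,1,2),np.array(d['mtx'],float),np.array(d['distortion'],float))[:,0]
    return np.c_[p,np.ones(len(p))]@d['R'].T
def at_z(d,uv,z):
    r=ray(d,uv); return d['t']+r*((z-d['t'][2])/r[:,2])[:,None]
def tri(d1,u1,d2,u2):
    a,b=ray(d1,u1)[0],ray(d2,u2)[0]; s=np.linalg.lstsq(np.c_[a,-b],d2['t']-d1['t'],rcond=None)[0]
    p,q=d1['t']+a*s[0],d2['t']+b*s[1]; return (p+q)/2,np.linalg.norm(p-q)
def save(d,n,crop=None,k=1):
    f=d['frame'][...,::-1]
    if crop: x0,y0,x1,y1=crop; f=f[y0:y1,x0:x1]
    cv2.imwrite('pics/'+n,cv2.resize(f,None,fx=k,fy=k,interpolation=cv2.INTER_CUBIC))
E
python3 - <<'E'
from h import *
np.set_printoptions(precision=1,suppress=True)
for c in ('top','side'):
    d=cam(c); save(d,c+'1.png'); print(c,d['t'],d['R'][:,2],d['mtx'][0])
    for n in ['basket','hook','grip','well','start_top','tester','gauge','tee_a','hexholder','tin','driver']:
        for r in spotter.look_for(c,n)[:3]:
            p=d['t']+d['R']@np.array(r['centre']); print(n,round(r['score'],2),p,proj(d,p)[0])
s=arm.read_state(); print(s, R.from_quat(s['ee_rot']).as_matrix(), arm.grip_point_offset)
E
```

```text
pics
top [ 464.1   21.8 1369.9] [ 0.1 -0.  -1. ] [590.3   0.  325.7]
basket 0.93 [800.3 -97.7  12.7] [363.  150.8]
basket 0.92 [367.5  10.7  13.4] [315.9 336.4]
basket 0.76 [496.1  14.6  10. ] [314.4 280.2]
hook 0.86 [408.5 270.9  14.7] [202.4 317.6]
hook 0.85 [501.7  18.5  15.5] [312.8 277.7]
hook 0.84 [ 703.3 -194.6   10.8] [404.2 192. ]
grip 0.92 [406.2 269.5  15.8] [202.9 318.7]
grip 0.8 [794.9 -96.6  14.8] [362.6 152.8]
grip 0.76 [ 702.8 -193.    13.8] [403.8 192. ]
well 0.83 [ 531.5 -229.     3.5] [418.9 265.5]
well 0.2 [355.7 135.2  40.7] [260.3 342.3]
start_top 0.88 [557.8 238.4  86. ] [212.4 250.4]
tester 0.87 [585.1 233.4  69.4] [216.1 238.7]
tester 0.43 [ 532.5 -221.4    2. ] [415.6 265.1]
gauge 0.65 [724.3  45.4 100.4] [301.2 174.4]
gauge 0.58 [496.3  17.8  17.2] [313.1 280. ]
tee_a 0.74 [ 364.8 -121.3   13.8] [373.5 337.7]
tee_a 0.72 [624.4   1.1  15.1] [320.6 224.6]
tee_a 0.28 [497.7  14.3  11.7] [314.6 279.5]
hexholder 0.73 [453.  446.1  25. ] [126.6 297.4]
tin 0.87 [359.8 136.2  39.6] [260.  340.4]
driver 0.63 [ 564.3 -450.9   23.9] [513.6 251.4]
side [ 455.  1021.9  
[... 640 characters left out ...]
]
gauge 0.93 [735.   68.5  62.3] [238.8 260.1]
tee_a 0.66 [490.4  22.6  21.4] [346.6 270.1]
tee_a 0.57 [628.1   4.3  11.8] [290.  264.7]
hexholder 0.63 [454.2 464.3  32.2] [351.5 426. ]
tin 0.96 [364.8 153.2  47.6] [402.7 301.6]
{'clock': 1.2, 'joints': array([-1. ,  0.4,  0. , -0. , -1.2, -0.3]), 'joint_vel': array([-0.,  0., -0., -0., -0.,  0.]), 'joint_efforts': array([ -0. , -39.2,  18.9,   4.2,  -0. ,  -0. ]), 'position': array([ 191.2, -595. ,  231.3]), 'ee_rot': array([ 0.7,  0.1, -0.1, -0.7]), 'contact_force': array([-0.4,  0.9, -1. ]), 'wrist_torque': array([-0., -0., -0.]), 'gripper_width': 85.44863628681733} [[ 1.   0.  -0.3]
 [ 0.3 -0.   1. ]
 [ 0.  -1.  -0. ]] 18.700000000000003
```

View pics/top1.png

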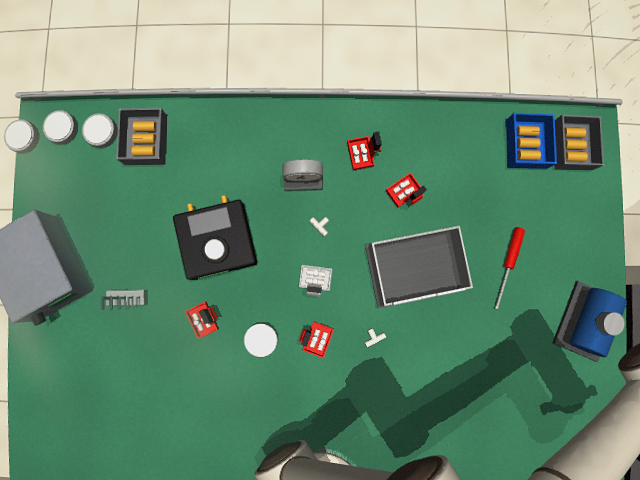

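View pics/side1.png

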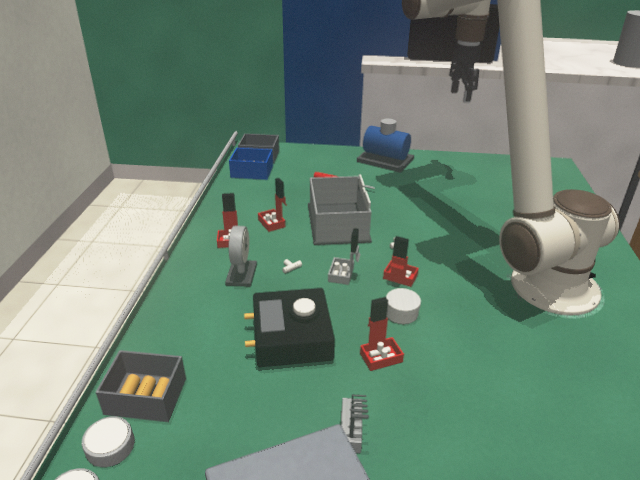

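```bash
python3 - <<'E'
from h import *
t=cam('top');s=cam('side')
def c(d,x,y,w,h,W,H): return cv2.resize(d['frame'][y:y+h,x:x+w,::-1],(W,H),interpolation=cv2.INTER_CUBIC)
a=np.hstack([c(t,290,255,50,50,300,300),c(t,365,262,125,75,500,300)])
b=np.hstack([c(s,320,222,50,50,300,300),c(s,300,160,83,50,500,300)])
cv2.imwrite('pics/c1.png',np.vstack([a,b]))
E
```

```text
(no output)
```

View pics/c1.png

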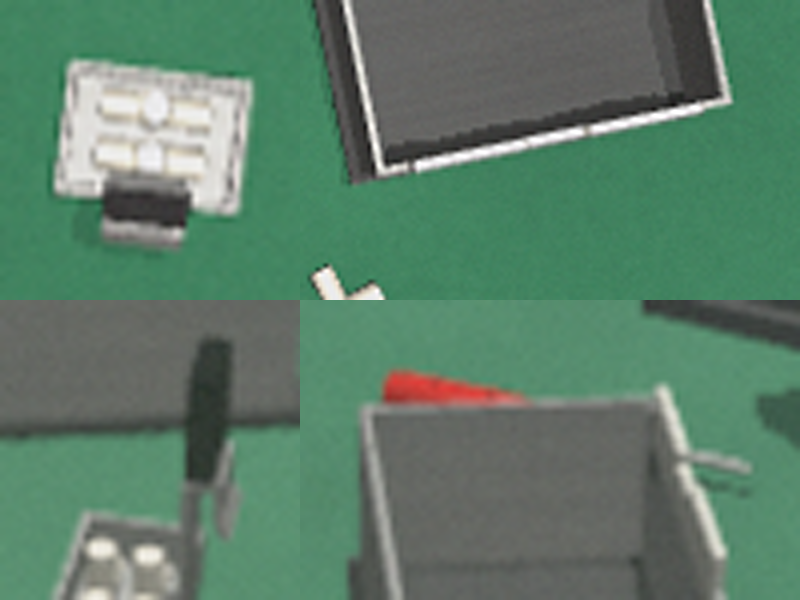

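```bash
python3 - <<'E'
from h import *
np.set_printoptions(precision=1,suppress=True)
t=cam('top');s=cam('side')
B=lambda x,y:(290+x/6,255+y/6)
W=lambda x,y:(365+(x-300)/4,262+y/4)
S=lambda x,y:(320+x/6,222+(y-300)/6)
V=lambda x,y:(300+(x-300)/6.02,160+(y-300)/6)
def yaw(a,b): d=a-b; return np.degrees(np.arctan2(-d[0],d[1]))
tr=at_z(t,[B(70,62),B(250,80),B(238,212),B(56,192)],22); print('tray',tr,yaw(tr[0],tr[1]),yaw(tr[3],tr[2]),tr.mean(0))
gt=at_z(t,[B(105,178),B(190,184),B(105,218),B(188,226)],126);print('tab top edges?',gt)
lip=at_z(t,[B(102,238),B(184,246)],65);print('lip',lip,yaw(*lip))
r=at_z(t,[W(415,165),W(705,105)],107); print('rail ends',r,yaw(*r),r.mean(0))
n=at_z(t,[W(530,142),W(588,131)],107); print('notch',n,n.mean(0))
c=at_z(t,[W(380,170),W(730,100)],90); print('corners',c,yaw(*c),c.mean(0))
print('tab top from side', at_z(s,[S(200,342),S(232,342)],126))
print('rail side ends', at_z(s,[V(662,390),V(720,550)],107))
print('tab px',proj(t,[496,18,126]))
E
```

```text
tray [[529.6  44.   22. ]
 [523.2 -24.6  22. ]
 [472.9 -20.2  22. ]
 [480.2  49.   22. ]] -5.402790230842685 -5.99044525243761 [501.5  12.1  22. ]
tab top edges? [[483.9  29.8 126. ]
 [482.   -0.1 126. ]
 [469.9  29.7 126. ]
 [467.3   0.6 126. ]]
lip [[462.9  31.1  65. ]
 [460.1   1.   65. ]] -5.300636404275192
rail ends [[ 445.1 -155.1  107. ]
 [ 477.4 -313.8  107. ]] 11.495533779163573 [ 461.2 -234.5  107. ]
notch [[ 457.5 -217.5  107. ]
 [ 463.4 -249.2  107. ]] [ 460.4 -233.4  107. ]
corners [[ 442.1 -138.4   90. ]
 [ 480.3 -332.5   90. ]] 11.12788057189999 [ 461.2 -235.4   90. ]
tab top from side [[480.2   5.2 126. ]
 [468.2   3.8 126. ]]
rail side ends [[ 477.  -305.1  107. ]
 [ 446.4 -158.6  107. ]]
tab px [[313.1 279. ]]
```

```bash
cat >> h.py <<'E'
def tgt(pos,yaw,tilt=0):
    s=arm.read_state(); R0=R.from_quat(s['ee_rot']); c,q=np.cos(np.radians(yaw)),np.sin(np.radians(yaw))
    Rt=R.from_matrix(np.array([[c,0,-q],[q,0,c],[0,-1,0]]))
    d=np.array(pos)-s['position']; 
    print('clk %.2f'%s['clock'],'pos',np.round(s['position'],1),'F',np.round(s['contact_force'],1),'w %.1f'%s['gripper_width'],'rotx_yaw %.2f'%np.degrees(np.arctan2(*R0.as_matrix()[[1,0],0])))
    print(' T',np.round(R0.inv().apply(d)/50,3),'R',np.round(np.degrees((R0.inv()*Rt).as_rotvec())/8,3),'dist %.0f'%np.linalg.norm(d), 'tool axes',np.round(R0.as_matrix(),3).tolist())
E
python3 -c "
from h import *
tgt([474.5,15,200],84.4)"
```

```text
clk 1.40 pos [ 191.2 -595.   231.3] F [ 0.  -0.4 -0.9] w 85.2 rotx_yaw 17.81
 T [9.127 0.626 9.882] R [-0.    -8.324  0.   ] dist 673 tool axes [[0.952, -0.0, -0.306], [0.306, 0.0, 0.952], [-0.0, -1.0, 0.0]]
```

Call:
{"name": "jog_arm", "arguments": {
  "translation": [
    [9.13, 0.63, 9.88],
    [9.13, 0.63, 9.88],
    [9.13, 0.63, 9.88],
    [9.13, 0.63, 9.88],
    [9.13, 0.63, 9.88],
    [9.13, 0.63, 9.88],
    [9.13, 0.63, 9.88],
    [9.13, 0.63, 9.88],
    [9.13, 0.63, 9.88],
    [9.13, 0.63, 9.88],
    [9.13, 0.63, 9.88],
    [9.13, 0.63, 9.88],
    [9.13, 0.63, 9.88],
    [9.13, 0.63, 9.88],
    [9.13, 0.63, 9.88],
    [9.13, 0.63, 9.88],
    [9.13, 0.63, 9.88],
    [9.13, 0.63, 9.88]
  ],
  "rot": [
    [0, -8.32, 0],
    [0, -8.32, 0],
    [0, -8.32, 0],
    [0, -8.32, 0],
    [0, -8.32, 0],
    [0, -8.32, 0],
    [0, -8.32, 0],
    [0, -8.32, 0],
    [0, -8.32, 0],
    [0, -8.32, 0],
    [0, -8.32, 0],
    [0, -8.32, 0],
    [0, -8.32, 0],
    [0, -8.32, 0],
    [0, -8.32, 0],
    [0, -8.32, 0],
    [0, -8.32, 0],
    [0, -8.32, 0]
  ],
  "gripper": [0.5, 0.5, 0.5, 0.5, 0.5, 0.5, 0.5, 0.5, 0.5, 0.5, 0.5, 0.5, 0.5, 0.5, 0.5, 0.5, 0.5, 0.5]
}}

```text
clock: 3.2
position: [474.3, 13.9, 200.0]
ee_rot: [0.524, 0.474, -0.474, -0.524]
contact_force: [-0.5, -0.6, -0.3]
gripper_width: 42.6
```

```bash
python3 - <<'E'
from h import *
s=cam('side');tgt([474.5,15,89.5],84.4); print(arm.read_state()['joints'])
f=s['frame'][180:300,270:430,::-1]; cv2.imwrite('pics/g1.png',cv2.resize(f,None,fx=4,fy=4,interpolation=cv2.INTER_CUBIC))
E
```

```text
clk 3.25 pos [474.4  13.9 200.1] F [-0.1 -0.7  0.2] w 43.0 rotx_yaw 84.28
 T [0.022 2.211 0.   ] R [ 0.002 -0.016  0.001] dist 111 tool axes [[0.1, 0.0, -0.995], [0.995, 0.0, 0.1], [0.0, -1.0, -0.0]]
[ 3.72777074e-01  1.55395558e-01 -3.95899551e-01  1.99222877e-05
 -1.01913801e+00 -4.72692670e-01]
```

View pics/g1.png

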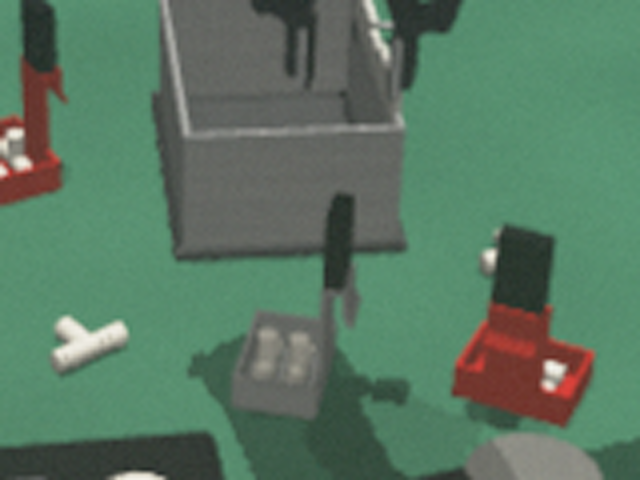

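Call:
{"name": "jog_arm", "arguments": {
  "translation": [
    [0.01, 0.7, 0],
    [0.02, 1.4, 0],
    [0.02, 2.0, 0],
    [0.02, 2.21, 0],
    [0.02, 2.21, 0],
    [0.02, 2.21, 0],
    [0.02, 2.21, 0],
    [0.02, 2.21, 0],
    [0.02, 2.21, 0],
    [0.02, 2.21, 0],
    [0.02, 2.21, 0],
    [0.02, 2.21, 0],
    [0.02, 2.21, 0]
  ],
  "rot": [
    [0, 0, 0],
    [0, 0, 0],
    [0, 0, 0],
    [0, 0, 0],
    [0, 0, 0],
    [0, 0, 0],
    [0, 0, 0],
    [0, 0, 0],
    [0, 0, 0],
    [0, 0, 0],
    [0, 0, 0],
    [0, 0, 0],
    [0, 0, 0]
  ],
  "gripper": [0.4, 0.4, 0.4, 0.4, 0.4, 0.3, 0.2, 0, 0, 0, 0, 0, 0]
}}

```text
clock: 4.55
position: [475.6, 15.2, 91.2]
ee_rot: [0.525, 0.476, -0.473, -0.524]
contact_force: [-0.3, 0.0, 5.7]
gripper_width: 11.3
```

```bash
python3 - <<'E'
from h import *
s=cam('side');t=cam('top');tgt([474.5,15,89.5],84.4)
c=lambda d,x,y,w,h,W,H: cv2.resize(d['frame'][y:y+h,x:x+w,::-1],(W,H),interpolation=cv2.INTER_CUBIC)
cv2.imwrite('pics/g2.png',np.hstack([c(s,310,200,80,80,400,400),c(t,275,240,80,80,400,400)]))
E
```

```text
clk 4.65 pos [475.6  15.2  91.2] F [-0.3 -1.1  5.8] w 11.3 rotx_yaw 84.31
 T [-0.006  0.034  0.022] R [ 0.024 -0.011  0.007] dist 2 tool axes [[0.099, 0.003, -0.995], [0.995, 0.001, 0.099], [0.001, -1.0, -0.003]]
```

View pics/g2.png

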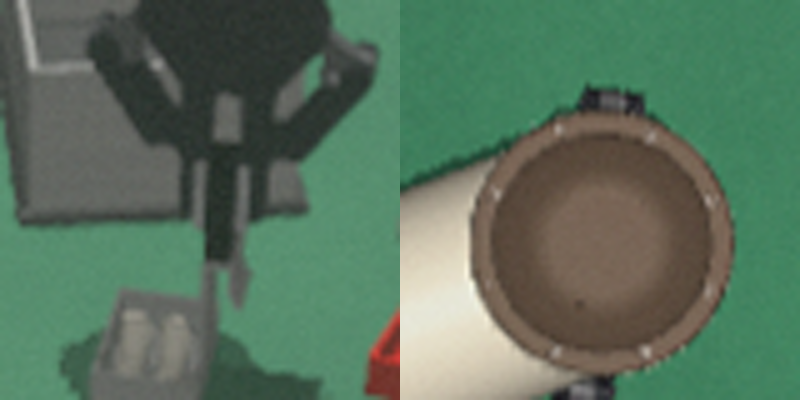

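Call:
{"name": "jog_arm", "arguments": {
  "translation": [
    [0, -0.2, 0],
    [0, -0.7, 0],
    [0, -1.3, 0],
    [0, -2.0, 0],
    [0, -2.6, 0],
    [-0.3, -2.88, 0],
    [-0.9, -2.88, -0.02],
    [-1.6, -2.88, -0.04],
    [-2.3, -2.88, -0.06],
    [-3.0, -2.88, -0.08],
    [-3.7, -2.88, -0.1],
    [-4.3, -2.88, -0.12],
    [-4.55, -2.88, -0.13],
    [-4.63, -2.88, -0.13],
    [-4.63, -2.88, -0.13],
    [-4.63, -2.88, -0.13],
    [-4.63, -2.88, -0.13]
  ],
  "rot": [
    [0, 0, 0],
    [0, 0, 0],
    [0, 0, 0],
    [0, 0, 0],
    [0, 0, 0],
    [0, -0.2, 0],
    [0, -0.5, 0],
    [0, -0.8, 0],
    [0, -1.1, 0],
    [0, -1.5, 0],
    [0, -1.8, 0],
    [0.02, -2.1, 0],
    [0.02, -2.12, 0],
    [0.02, -2.12, 0],
    [0.02, -2.12, 0],
    [0.02, -2.12, 0],
    [0.02, -2.12, 0]
  ],
  "gripper": [0, 0, 0, 0, 0, 0, 0, 0, 0, 0, 0, 0, 0, 0, 0, 0, 0]
}}

```text
clock: 6.35
position: [458.8, -214.9, 235.1]
ee_rot: [0.448, 0.547, -0.547, -0.448]
contact_force: [0.4, 0.5, -2.2]
gripper_width: 11.1
```

```bash
python3 - <<'E'
from h import *
np.set_printoptions(precision=1,suppress=True)
s=cam('side');t=cam('top');tgt([458.8,-216,165],101.3)
# predicted basket pts from TCP
st=arm.read_state(); p=st['position']; a=np.radians(11.3); ex=np.array([np.cos(a),np.sin(a),0]); ey=np.array([-np.sin(a),np.cos(a),0])
h=p-1.5*ex-[0,0,16.2]
f=lambda x,y,z: h+(x+29.5)*ex+y*ey+np.array([0,0,z-75])
pts=[f(25,35,22),f(25,-35,22),f(-25,35,22),f(-25,-35,22),f(-25,35,0),f(25,35,0),f(-36,15,54),f(-40.5,15,54),f(-22,18,75),f(-37,15,79)]
u=proj(s,pts);print(u)
f0=s['frame'].copy()
C=np.array([460.8,-234,107])
k=5;x0,y0=270,130;im=cv2.resize(f0[y0:y0+110,x0:x0+150,::-1],None,fx=k,fy=k,interpolation=cv2.INTER_CUBIC)
for q in u: cv2.circle(im,(int((q[0]-x0+.5)*k),int((q[1]-y0+.5)*k)),3,(0,0,255),1)
for q in proj(s,[C+80*ey,C-80*ey,C+16.5*ey,C-16.5*ey]): cv2.circle(im,(int((q[0]-x0+.5)*k),int((q[1]-y0+.5)*k)),3,(255,255,0),1)
cv2.imwrite('pics/h1.png',im)
E
```

```text
clk 6.45 pos [ 458.8 -215.1  235.1] F [ 0.1 -0.8 -2.8] w 11.3 rotx_yaw 101.35
 T [-0.   1.4  0. ] R [0. 0. 0.] dist 70 tool axes [[-0.197, 0.001, -0.98], [0.98, 0.001, -0.197], [0.0, -1.0, -0.001]]
[[348.3 177.5]
 [344.7 165.3]
 [368.  176.8]
 [363.6 164.7]
 [367.5 184.6]
 [348.  185.3]
 [371.8 161.6]
 [373.6 161.6]
 [367.  154.6]
 [372.8 152.5]]
```

View pics/h1.png

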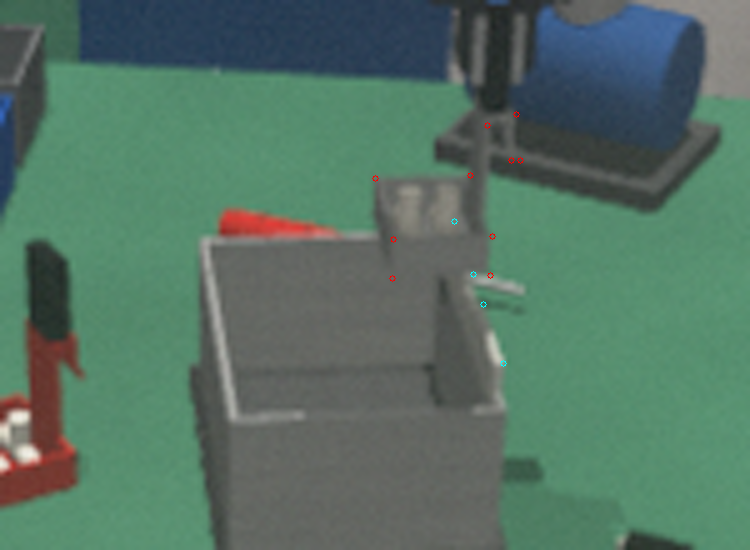

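Call:
{"name": "jog_arm", "arguments": {
  "translation": [
    [0, 0.3, 0],
    [0, 0.8, 0],
    [0, 1.3, 0],
    [0, 1.7, 0],
    [0, 1.78, 0],
    [0, 1.78, 0],
    [0, 1.78, 0]
  ],
  "rot": [
    [0, 0, 0],
    [0, 0, 0],
    [0, 0, 0],
    [0, 0, 0],
    [0, 0, 0],
    [0, 0, 0],
    [0, 0, 0]
  ],
  "gripper": [0, 0, 0, 0, 0, 0, 0]
}}

```text
clock: 7.15
position: [459.6, -215.0, 147.1]
ee_rot: [0.449, 0.548, -0.547, -0.447]
contact_force: [0.2, 0.5, -1.7]
gripper_width: 10.7
```

```bash
cat > v.py <<'E'
from h import *
import sys
s=cam('side');tgt([458.8,-216,122],101.3)
k=8;x0,y0=330,150
im=cv2.resize(s['frame'][y0:y0+70,x0:x0+90,::-1],None,fx=k,fy=k,interpolation=cv2.INTER_CUBIC)
cv2.imwrite('pics/'+sys.argv[1],im)
E
python3 v.py i1.png
```

```text
clk 7.20 pos [ 459.6 -215.1  147.2] F [ 0.1  0.4 -1.8] w 11.4 rotx_yaw 101.37
 T [-0.014  0.505  0.021] R [ 0.02   0.009 -0.003] dist 25 tool axes [[-0.197, 0.003, -0.98], [0.98, 0.0, -0.197], [-0.0, -1.0, -0.003]]
```

View pics/i1.png

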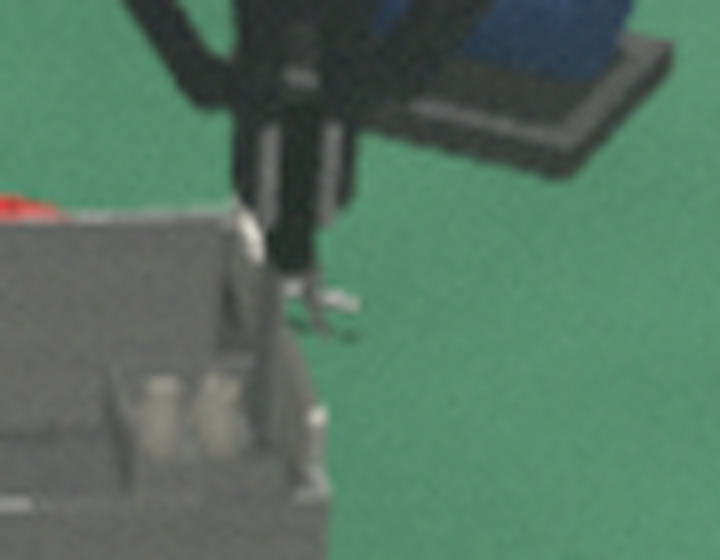

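Call:
{"name": "jog_arm", "arguments": {
  "translation": [
    [-0.014, 0.0, 0.03],
    [-0.014, 0.1, 0.03],
    [-0.014, 0.2, 0.03],
    [-0.014, 0.3, 0.03],
    [-0.014, 0.4, 0.03],
    [-0.014, 0.43, 0.03],
    [-0.014, 0.46, 0.03],
    [-0.014, 0.46, 0.03]
  ],
  "rot": [
    [0, 0, 0],
    [0, 0, 0],
    [0, 0, 0],
    [0, 0, 0],
    [0, 0, 0],
    [0, 0, 0],
    [0, 0, 0],
    [0, 0, 0]
  ],
  "gripper": [0, 0, 0, 0, 0, 0, 0, 0]
}}

```text
clock: 8.0
position: [458.3, -216.1, 124.0]
ee_rot: [0.449, 0.548, -0.547, -0.447]
contact_force: [-0.4, -0.5, -2.7]
gripper_width: 11.5
```

```bash
python3 v.py i2.png
```

```text
clk 8.05 pos [ 458.3 -216.1  124.2] F [-0.3  0.6 -2.6] w 11.3 rotx_yaw 101.37
 T [-0.001  0.044 -0.01 ] R [ 0.018  0.009 -0.002] dist 2 tool axes [[-0.197, 0.003, -0.98], [0.98, 0.0, -0.197], [-0.0, -1.0, -0.002]]
```

View pics/i2.png

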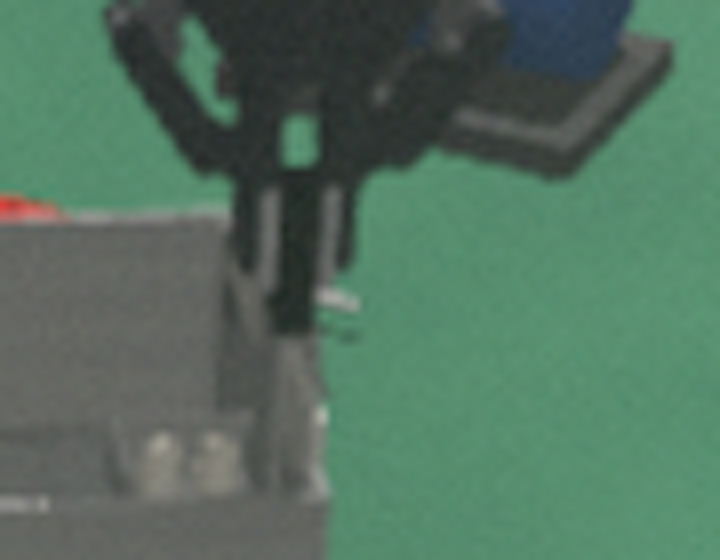

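Call:
{"name": "jog_arm", "arguments": {
  "translation": [
    [0, 0.02, 0],
    [0, 0.04, 0],
    [0, 0.06, 0],
    [0, 0.06, 0],
    [0, 0.06, 0]
  ],
  "rot": [
    [0, 0, 0],
    [0, 0, 0],
    [0, 0, 0],
    [0, 0, 0],
    [0, 0, 0]
  ],
  "gripper": [0, 0, 0, 0, 0]
}}

```text
clock: 8.55
position: [458.4, -216.2, 121.7]
ee_rot: [0.449, 0.548, -0.547, -0.447]
contact_force: [-2.1, 1.2, 4.0]
gripper_width: 11.1
```

Call:
{"name": "jog_arm", "arguments": {
  "translation": [
    [-0.04, 0.005, 0],
    [-0.08, 0.005, 0],
    [-0.12, 0.005, 0],
    [-0.16, 0.005, 0],
    [-0.2, 0.005, 0],
    [-0.24, 0.005, 0],
    [-0.28, 0.005, 0],
    [-0.28, 0.005, 0]
  ],
  "rot": [
    [0, 0, 0],
    [0, 0, 0],
    [0, 0, 0],
    [0, 0, 0],
    [0, 0, 0],
    [0, 0, 0],
    [0, 0, 0],
    [0, 0, 0]
  ],
  "gripper": [0, 0, 0, 0, 0, 0, 0, 0]
}}

```text
clock: 9.35
position: [461.3, -230.8, 121.0]
ee_rot: [0.449, 0.547, -0.547, -0.447]
contact_force: [0.8, -1.3, -1.7]
gripper_width: 11.4
```

Call:
{"name": "jog_arm", "arguments": {
  "translation": [
    [0, 0.015, 0],
    [0, 0.03, 0],
    [0, 0.045, 0],
    [0, 0.045, 0]
  ],
  "rot": [
    [0, 0, 0],
    [0, 0, 0],
    [0, 0, 0],
    [0, 0, 0]
  ],
  "gripper": [0, 0, 0, 0]
}}

```text
clock: 9.75
position: [461.4, -231.3, 118.8]
ee_rot: [0.449, 0.547, -0.547, -0.447]
contact_force: [0.6, -4.2, -2.3]
gripper_width: 11.3
```

Call:
{"name": "jog_arm", "arguments": {
  "translation": [
    [-0.02, 0.01, 0],
    [-0.02, 0.02, 0],
    [-0.02, 0.04, 0],
    [-0.02, 0.06, 0],
    [-0.02, 0.06, 0],
    [-0.02, 0.06, 0]
  ],
  "rot": [
    [0, 0, 0],
    [0, 0, 0],
    [0, 0, 0],
    [0, 0, 0],
    [0, 0, 0],
    [0, 0, 0]
  ],
  "gripper": [0, 0, 0, 0, 0, 0]
}}

```text
clock: 10.35
position: [461.5, -232.1, 115.7]
ee_rot: [0.449, 0.547, -0.547, -0.447]
contact_force: [0.0, 1.5, -0.3]
gripper_width: 11.0
```

Call:
{"name": "jog_arm", "arguments": {
  "translation": [
    [0, 0.01, 0],
    [0, 0.02, 0],
    [0, 0.03, 0],
    [0, 0.03, 0]
  ],
  "rot": [
    [0, 0, 0],
    [0, 0, 0],
    [0, 0, 0],
    [0, 0, 0]
  ],
  "gripper": [0, 0, 0, 0]
}}

```text
clock: 10.75
position: [461.5, -232.1, 114.7]
ee_rot: [0.449, 0.547, -0.547, -0.447]
contact_force: [-1.8, 1.3, 3.9]
gripper_width: 11.2
```

Call:
{"name": "jog_arm", "arguments": {
  "translation": [
    [0, -0.01, 0],
    [0, -0.015, 0],
    [0, -0.015, 0],
    [0, -0.015, 0],
    [0, -0.015, 0],
    [0, -0.015, 0],
    [0, -0.015, 0],
    [0, -0.015, 0]
  ],
  "rot": [
    [0, 0, 0],
    [0, 0, 0],
    [0, 0, 0],
    [0, 0, 0],
    [0, 0, 0],
    [0, 0, 0],
    [0, 0, 0],
    [0, 0, 0]
  ],
  "gripper": [0, 0, 0, 0.2, 0.3, 0.4, 0.45, 0.45]
}}

```text
clock: 11.55
position: [461.6, -232.1, 115.5]
ee_rot: [0.449, 0.547, -0.547, -0.447]
contact_force: [-0.2, 0.3, 0.6]
gripper_width: 38.6
```

```bash
python3 - <<'E'
from h import *
tgt([461.5,-232,230],101.3)
E
python3 v.py j1.png
```

```text
clk 11.55 pos [ 461.6 -232.1  115.5] F [-0.2  0.3  0.6] w 38.6 rotx_yaw 101.40
 T [-0.003 -2.291 -0.005] R [ 0.019  0.012 -0.018] dist 115 tool axes [[-0.198, 0.003, -0.98], [0.98, -0.002, -0.198], [-0.003, -1.0, -0.003]]
clk 11.60 pos [ 461.6 -232.1  115.5] F [ 0.7 -0.9  0. ] w 38.4 rotx_yaw 101.40
 T [ 0.326 -0.132 -0.01 ] R [ 0.019  0.012 -0.018] dist 18 tool axes [[-0.198, 0.003, -0.98], [0.98, -0.002, -0.198], [-0.003, -1.0, -0.003]]
```

View pics/j1.png

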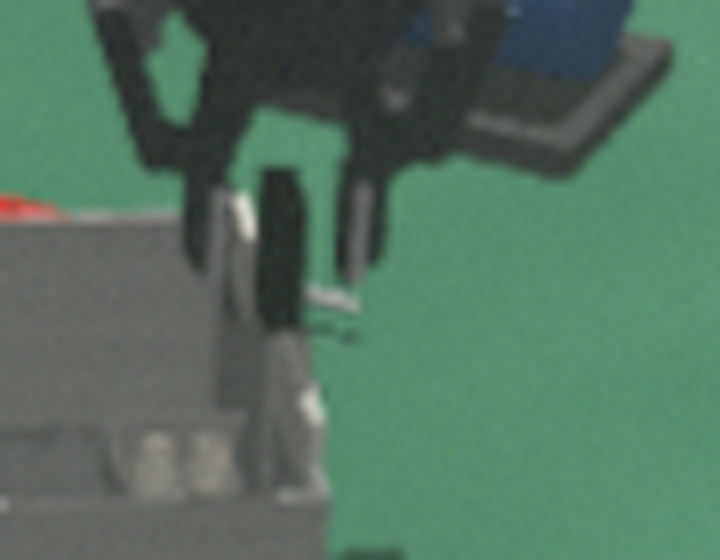

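Call:
{"name": "jog_arm", "arguments": {
  "translation": [
    [0, -0.3, 0],
    [0, -0.9, 0],
    [0, -1.5, 0],
    [0, -2.1, 0],
    [0, -2.3, 0],
    [0.8, -2.3, -0.34],
    [1.8, -2.3, -0.77],
    [2.7, -2.3, -1.16],
    [3.6, -2.3, -1.55],
    [4.5, -2.3, -1.93],
    [5.4, -2.3, -2.32],
    [6.3, -2.3, -2.71],
    [7.2, -2.3, -3.1],
    [8.1, -2.0, -3.48],
    [8.84, -1.6, -3.8],
    [8.84, -1.0, -3.8],
    [8.84, -0.5, -3.8],
    [8.84, -0.5, -3.8],
    [8.84, -0.5, -3.8],
    [8.84, -0.5, -3.8]
  ],
  "rot": [
    [0, 0, 0],
    [0, 0, 0],
    [0, 0, 0],
    [0, 0, 0],
    [0, 0, 0],
    [0, 0, 0],
    [0, 0, 0],
    [0, 0, 0],
    [0, 0, 0],
    [0, 0, 0],
    [0, 0, 0],
    [0, 0, 0],
    [0, 0, 0],
    [0, 0, 0],
    [0, 0, 0],
    [0, 0, 0],
    [0, 0, 0],
    [0, 0, 0],
    [0, 0, 0],
    [0, 0, 0]
  ],
  "gripper": [0.45, 0.45, 0.45, 0.45, 0.45, 0.4, 0.3, 0.2, 0.1, 0, 0, 0, 0, 0, 0, 0, 0, 0, 0, 0]
}}

```text
clock: 13.6
position: [561.3, 239.0, 141.5]
ee_rot: [0.45, 0.548, -0.546, -0.446]
contact_force: [-0.4, -0.1, 0.2]
gripper_width: 0.2
```

```bash
python3 - <<'E'
from h import *
np.set_printoptions(precision=1,suppress=True)
s=cam('side');t=cam('top');tgt([560,239,95],101.3)
im=cv2.imread('pics/top1.png'); 
def cen(im,x0,y0,x1,y1):
    m=(im[y0:y1,x0:x1].min(2)>175).astype(np.uint8); n,l,st,c=cv2.connectedComponentsWithStats(m); i=1+np.argmax(st[1:,4]); print(st[i]); return c[i]+[x0,y0]
ut=cen(im,195,235,235,262); us=cen(cv2.imread('pics/side1.png'),290,297,320,320); print(ut,us,tri(t,ut,s,us),at_z(t,ut,84))
p=lambda d,x,y,w,h,W,H: cv2.resize(d['frame'][y:y+h,x:x+w,::-1],(W,H),interpolation=cv2.INTER_CUBIC)
cv2.imwrite('pics/k1.png',np.vstack([np.hstack([p(s,330,150,60,60,400,300)*1,p(t,390,260,80,60,400,300)]),np.hstack([p(s,250,240,100,75,400,300),p(t,170,195,100,75,400,300)])]))
E
```

```text
clk 13.70 pos [561.2 239.  141.7] F [ 0.5 -1.1  0.2] w 0.3 rotx_yaw 101.38
 T [0.  0.9 0. ] R [ 0.  0. -0.] dist 47 tool axes [[-0.197, 0.006, -0.98], [0.98, -0.0, -0.197], [-0.001, -1.0, -0.006]]
[ 10   5  19  19 289]
[  4   1  21  15 241]
[214.  248.9] [303.8 305.1] (array([562.3, 234.7,  87.7]), np.float64(2.406261498056824)) [[561.4 235.2  84. ]]
```

View pics/k1.png

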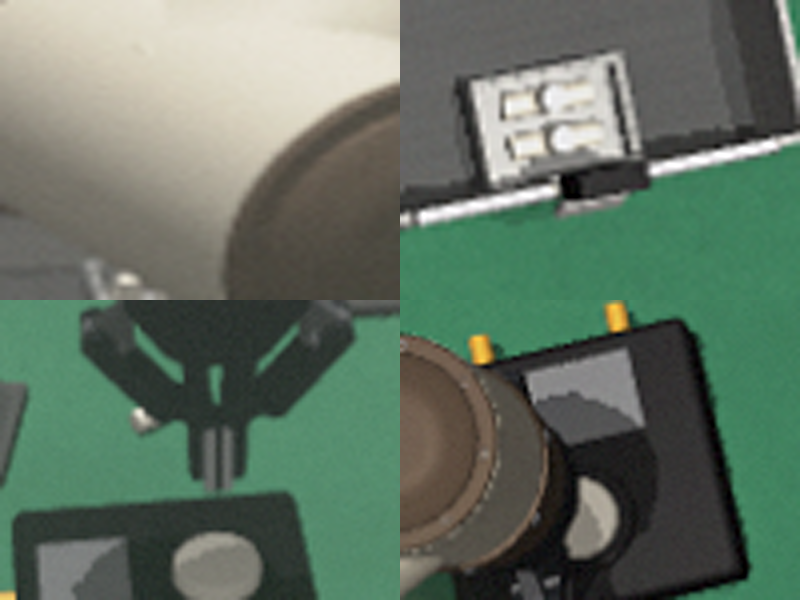

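Call:
{"name": "jog_arm", "arguments": {
  "translation": [
    [-0.08, 0.3, 0],
    [-0.08, 0.7, 0],
    [-0.08, 0.95, 0],
    [-0.08, 1.03, 0],
    [-0.08, 1.06, 0],
    [-0.08, 1.1, 0],
    [-0.08, 1.1, 0]
  ],
  "rot": [
    [0, 0, 0],
    [0, 0, 0],
    [0, 0, 0],
    [0, 0, 0],
    [0, 0, 0],
    [0, 0, 0],
    [0, 0, 0]
  ],
  "gripper": [0, 0, 0, 0, 0, 0, 0]
}}

```text
clock: 14.4
position: [562.9, 235.4, 87.6]
ee_rot: [0.45, 0.549, -0.545, -0.446]
contact_force: [-1.0, -0.4, 1.6]
gripper_width: -0.0
```

Call:
{"name": "jog_arm", "arguments": {
  "translation": [
    [0, 0.02, 0],
    [0, 0.04, 0],
    [0, 0.06, 0],
    [0, 0.08, 0],
    [0, 0.1, 0],
    [0, 0.1, 0],
    [0, 0.1, 0]
  ],
  "rot": [
    [0, 0, 0],
    [0, 0, 0],
    [0, 0, 0],
    [0, 0, 0],
    [0, 0, 0],
    [0, 0, 0],
    [0, 0, 0]
  ],
  "gripper": [0, 0, 0, 0, 0, 0, 0]
}}

```text
clock: 15.1
position: [563.0, 235.4, 82.8]
ee_rot: [0.45, 0.549, -0.545, -0.446]
contact_force: [-2.3, -0.5, 4.6]
gripper_width: -0.2
```

Call:
{"name": "jog_arm", "arguments": {
  "translation": [
    [0, 0.03, 0],
    [0, 0.06, 0],
    [0, 0.09, 0],
    [0, 0.12, 0],
    [0, 0.12, 0],
    [0, 0.12, 0]
  ],
  "rot": [
    [0, 0, 0],
    [0, 0, 0],
    [0, 0, 0],
    [0, 0, 0],
    [0, 0, 0],
    [0, 0, 0]
  ],
  "gripper": [0, 0, 0, 0, 0, 0]
}}

```text
clock: 15.7
position: [563.2, 235.5, 81.7]
ee_rot: [0.45, 0.55, -0.545, -0.445]
contact_force: [-11.6, -2.9, 26.5]
gripper_width: 0.1
```

Call:
{"name": "jog_arm", "arguments": {
  "translation": [
    [0, -0.05, 0],
    [0, -0.15, 0],
    [0, -0.4, 0],
    [0, -0.9, 0],
    [0, -1.6, 0],
    [0, -2.3, 0],
    [0, -2.8, 0],
    [0.5, -3.0, 1.2],
    [0.5, -3.0, 2.0],
    [0.5, -3.0, 2.6],
    [0.5, -3.0, 2.6],
    [0.5, -3.0, 2.6],
    [0.5, -3.0, 2.6]
  ],
  "rot": [
    [0, 0, 0],
    [0, 0, 0],
    [0, 0, 0],
    [0, 0, 0],
    [0, 0, 0],
    [0, 0, 0],
    [0, 0, 0],
    [0, 0, 0],
    [0, 0, 0],
    [0, 0, 0],
    [0, 0, 0],
    [0, 0, 0],
    [0, 0, 0]
  ],
  "gripper": [0, 0, 0, 0, 0, 0, 0, 0, 0, 0, 0, 0, 0]
}}

```text
clock: 17.0
position: [430.2, 234.5, 230.6]
ee_rot: [0.45, 0.55, -0.545, -0.445]
contact_force: [0.4, -0.3, 0.3]
gripper_width: 0.2
```

```bash
python3 - <<'E'
from h import *
np.set_printoptions(precision=1,suppress=True)
s=cam('side');t=cam('top');tgt([560,239,95],101.3)
def cen(im,x0,y0,x1,y1):
    m=(im[y0:y1,x0:x1].min(2)>120).astype(np.uint8); n,l,st,c=cv2.connectedComponentsWithStats(m); i=1+np.argmax(st[1:,4]); return c[i]+[x0,y0],st[i]
for n in ('side','top'):
    b=(290,297,320,320) if n=='side' else (195,235,235,262)
    print(n,cen(cv2.imread(f'pics/{n}1.png'),*b),cen((s if n=='side' else t)['frame'],*b))
p=lambda d,x,y,w,h,W,H: cv2.resize(d['frame'][y:y+h,x:x+w,::-1],(W,H),interpolation=cv2.INTER_CUBIC)
cv2.imwrite('pics/z1.png',np.vstack([np.hstack([p(s,320,150,80,60,400,300),p(t,390,260,80,60,400,300)]),np.hstack([p(s,220,140,240,180,400,300),p(t,170,195,100,75,400,300)])]))
E
```

```text
clk 17.10 pos [430.3 234.3 230.1] F [ 0.2 -0.5  0.2] w -0.3 rotx_yaw 101.46
 T [-0.4  2.7 -2.5] R [ 0.1  0.  -0. ] dist 187 tool axes [[-0.199, 0.009, -0.98], [0.98, 0.0, -0.199], [-0.002, -1.0, -0.009]]
side (array([303.8, 306. ]), array([  3,   1,  22,  17, 303], dtype=int32)) (array([303.8, 305.9]), array([  3,   1,  22,  17, 301], dtype=int32))
top (array([213.9, 248.8]), array([ 10,   4,  19,  21, 310], dtype=int32)) (array([213.9, 248.8]), array([ 10,   4,  19,  21, 309], dtype=int32))
```

View pics/z1.png

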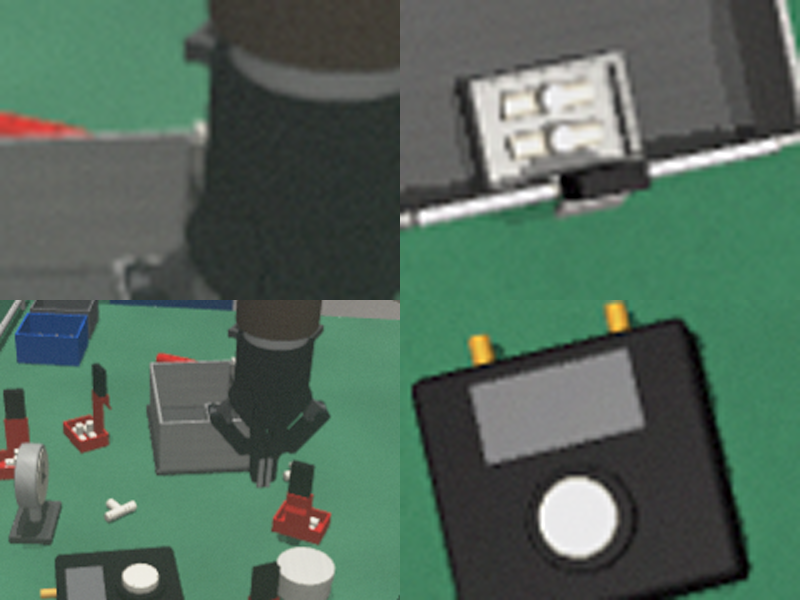

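```bash
python3 -c "
from bench import job_done; print(job_done())"
```

```text
the job is handed in; nothing more can be done
None
```

The basket hangs in the rail's notch inside the well, and I pushed the tester's button to its stop, let it come up, and handed the job in at about 17 s.

- **Basket:** I lowered the hook onto the near rail about 15 mm from the notch, with about 6.5 N on the rail. I then slid it until it dropped, and lowered it until it met the notch floor about 7 mm below the rail top. A light push of about 6.5 N confirmed it was on the floor. I eased that off before letting go.
- **Button:** It stopped after about 6 mm of travel. At the stop I pressed with about 26 N on the button itself, which is more than it needed but within the limits.
- **Last checks:** The last top view shows the basket unchanged in the notch after release. The button's outline matches the first picture to within 0.1 px in both cameras, so it is up again. The arm is clear at z 230 mm with no contact force.
- **Not confirmed:** The arm hid the basket in the last side picture, so my last side view of it was right after release. I did not measure the other things' positions; those in the last crops looked in place.

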